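# Close the sprung lid of a coffee sample caddy

## Task

Close the sample caddy on the cupping table: with your fingertips press its lid down hard against the sprung plate and, keeping it pressed, push it along under the steel strap and leaf spring until it is fully home against the end stop, then let go so that the strap holds it down. Do not ram the lid against the strap or lift it off, and leave the two glasses, the tamper and the card stand where they are.

Things in the scene. Friction and masses are not known exactly. Their poses are not given: they have to be found in the camera images.
- caddy: Low plywood caddy fixed to the table, 222 mm long (its x from -120 to +102 mm), 111 mm wide (y); side rails 12 mm thick, tops at 52 mm, channel between them 87 mm wide. Origin at table height, mid-channel; +x is the direction in which the lid closes. Its rear wall is low (34 mm) and does not obstruct.
- strap: Rigid dark steel strap, origin mid-underside, bridges the channel at caddy x = 35 to 47 mm: underside 45.5 mm, top 60 mm above the table. From its far side a 44 mm wide steel leaf spring slopes down to a tip at x = 80 mm, 37 mm high when free; the lid lifts it as it slides under (about 5 N down, light drag).
- stop (a point): Middle of the inner face of the wooden end stop, caddy x = 92 mm; its top is 52 mm above the table.
- lid: Loose dark wooden lid, about 0.15 kg: plate 120 (x) by 84 (y) by 10 mm thick, origin at the centre of its underside, axes along the caddy's. Starts on the sprung plate before the strap, underside 40 mm above the table, 4.5 mm too high to pass. On its top a cross ridge to push against, x = -15 to -5 mm, 70 mm wide, 6 mm high. Fully home its origin is at caddy x = 32 mm.
- lid_pad (a point): Centre of the flat finger pad on the lid's top, behind the ridge: lid x = -37.5 mm, 10 mm above the lid's underside. The pad is 45 mm long (lid x = -60 to -15 mm) and 84 mm wide.
- seal (a joint): How far the sprung grey plate under the whole lid is pressed down, m: 0 up, 0.008 bottom stop; it stays level. Pressing slowly takes about 4 N to start and 11 N to the bottom, where the lid's top is 42 mm above the table, 3.5 mm clear of the strap. A closed lid, let go, rises against the strap and keeps it about 0.0045 down.
- glass_a: Empty cupping glass, 76 mm across the rim, 88 mm high, origin under its base. Leave alone.
- glass_b: Another such glass. Leave alone.
- tamper: Steel coffee tamper standing on its 58 mm base, 85 mm high, origin under its base. Leave alone.
- card: Blank white card, 70 mm wide, 104 mm high on a clear 50 mm foot, origin under its foot. Leave alone.
Mind the look-alikes: they are no part of the job. Several things have the shape of the caddy; the one meant has the colours described above.

How it is judged (in metres and radians):
On the way:
1. the lid, pressed down by the fingers, passes under the strap (contact force between the fingers and lid above 3 N and value of joint seal above 0.003 m and x of lid in the frame of caddy between -0.018 and 0.025 m), for 0.05 s.
At the end, for the whole second after the job is handed in: The lid rests fully home: its front edge within 5 mm of the end stop, square to the caddy, held down by the strap (underside below 38 mm, sprung plate over 3 mm down), at rest; glasses, tamper and card within 20 mm of where they stood (x of lid in the frame of caddy between 0.027 and 0.036 m and z of lid in the frame of caddy below 0.038 m and value of joint seal above 0.003 m and angle between the x axis of lid and the x axis of caddy, either way round below 0.05 rad and linear speed of lid below 0.01 m/s and distance of each of glass_a, glass_b, tamper, card from where it was at the start of the episode below 0.02 m); the robot touches nothing.
It fails at once if the lid is lifted or carried (z of lid in the frame of caddy above 0.05 m).
It fails at once if the lid is tipped up (angle between lid's own z axis and vertical above 0.2 rad).
It fails at once if the lid is rammed hard against the strap (contact force between lid and strap above 25 N).
It fails at once if a glass, the tamper or the card stand is moved or knocked over (distance of any of glass_a, glass_b, tamper, card from where it was at the start of the episode above 0.02 m or angle between any of glass_a, glass_b, tamper, card's own z axis and vertical above 0.3 rad).
It also fails if it takes over 32 s, if anything falls off the work surface, if the arm or the gripper's body presses on something with over 40 N, if the wrist force passes 120 N, or if a joint passes its speed limit or range.

## Robot

A 7-joint arm with a two-finger parallel gripper is mounted at the origin on the work surface. World frame = base frame: x ahead of the robot, y to its left, z up, the work surface at z = 0. Lengths are in m, angles in degrees, forces in N, time in s.
With the tool pointing down it reaches from about 0.4 to 0.75 m from the base axis. Payload 19.5 kg.
Tool frame: the origin (TCP) lies midway between the tips of the shut fingers; the grasp point (between the pads) lies 19 mm behind it; z points along the fingers, y is the line along which they close (so a half turn about z gives the same grasp; the last joint's range is limited). The gripper opens to 85 mm and grips with 20 to 120 N. Pads are 22 mm wide; open, the fingers measure 114 mm over their backs; the gripper's body (76 mm by 85 mm) begins 54 mm behind the grasp point. The pads swing forward as they close: fully open they stand 13 mm farther back than shut.
Start: joints at [70.376, 40.479, -1.581, 85.061, 1.261, 54.483, -4.326], TCP at [0.17, -0.549, 0.231] pointing down, gripper open.
Joint ranges: [-155.06, 155.06], [-18.47, 123.98], [-90, 86.84], [0, 140.48], [-83.41, 263.41], [0, 116], [-161.91, 161.91]. Speed limits (degrees/s): [108.29, 108.29, 147.25, 147.25, 172.46, 172.46, 172.46].

## Interface

Orientations are given as a 3x3 rotation matrix whose columns are the frame's x, y, z axes.
In Python, from plant import get_obs, read_camera, close_job gives the robot as it stands.
- The arm moves only by the tool apply_moves, never from a script. Its argument "commands" is a list of rows, each an object of numbers: "rx", "ry", "rz": the turn, a rotation vector about the tool's x, y, z in degrees; "dx", "dy", "dz": the shift along the tool's x, y, z in cm; "claw": the closure in counts, from 0 (fully open) to 255 (shut). A call has 1 to 12 rows; each row is the pose to reach, as a shift and turn from the pose commanded when the call began, along the tool's axes at that moment; what a row does not reach only later rows make up. A row lasts 1/12 s, in which the tool goes at most 41.7 mm and 7.16 degrees, less where a joint would pass 70% of its speed; a pose out of reach is approached as far as the arm can. A call with a gripper value outside its range is refused whole. The fingers move at their own pace and stop on an object; "squeeze" is the grip in N (left out, the last holds). Time passes only in rows, so rows that repeat a pose let the fingers close. It gives the time, the measured TCP pose, the force, the opening and the grip force at its end, in the units of the state.
- get_obs(): the state, without advancing time (a new reading comes with each control period).
- read_camera(name): name is "scene" or "top" or "wrist"; returns a dict with "pixels" (480x640x3 uint8, blue, green, red), "mtx" (3x3 intrinsics, pixels), "D" ([k1, k2, p1, p2, k3] as OpenCV has them; the pictures are not rectified), "world_to_cam" (4x4, takes a point from world to camera coordinates). Camera axes: x right, y down, z forward; pixel columns grow to the right and rows downward; lengths in m; the calibration is good to about 2 mm. A picture is of the moment at which its call begins. There is no depth.
- close_job(): hands the job in; it is judged then, once.
The state is a dict: "clock": time; "joint_positions": joint angles; "joint_velocities": joint speeds; "tau": joint torques, N m; "ee_pos": TCP position; "tcp_rot": TCP orientation; "ft_force": force on the tool from outside, world axes, zero at the start; "moment": the same for the moment, N m; "finger_gap": finger opening in m; "grip_force": force on a finger pad.
Only numpy, scipy, OpenCV 4.12 (cv2) and the standard library are available. Lean on these libraries where they do the work, as an engineer would, in place of code of your own. Each camera call takes 0.05 s, during which the arm holds its last target. There are 200 camera calls.

## Working session

There is one attempt and no reset: what is moved stays moved. The work goes in short steps, Python scripts to look and compute and a tool call to move; the robot and the scene stay as the last step left them, time stands still between calls to the robot, and variables do not carry over. Pictures are saved under pics/ and viewed, at most 10 in all, crops included, and the job is handed in when it is done.

Besides the shell and the picture viewer there is one more tool, called as name(argument=value, ...) on one line, values as JSON. apply_moves: Moves the arm, as the interface text tells. Its arguments: {"type":"object","properties":{"commands":{"type":"array"},"squeeze":{"type":"number"}},"required":["commands"]}

```bash
mkdir -p pics; cat > h.py <<'E'
import numpy as np, cv2, pickle
from plant import get_obs, read_camera
def shot(n,f):
    c=read_camera(n); cv2.imwrite(f'pics/{f}.png',c['pixels']); pickle.dump(c,open(f'{f}.pkl','wb')); return c
def ray(c,uv,z):
    uv=np.array(uv,float).reshape(-1,1,2); z=np.broadcast_to(z,len(uv))
    p=cv2.undistortPoints(uv,c['mtx'],c['D'])[:,0]
    T=np.array(c['world_to_cam']); R,t=T[:3,:3],T[:3,3]; o=-R.T@t
    d=np.c_[p,np.ones(len(p))]@R
    return o+d*((z-o[2])/d[:,2])[:,None]
def proj(c,P):
    T=np.array(c['world_to_cam']); return cv2.projectPoints(np.array(P,float),cv2.Rodrigues(T[:3,:3])[0],T[:3,3],c['mtx'],c['D'])[0][:,0]
E
python3 - <<'E'
from h import *
for n in('top','scene'): shot(n,n+'0')
o=get_obs(); print(o['ee_pos'],o['tcp_rot'],o['clock'],o['ft_force'])
E
```

```text
[ 0.17031751 -0.54894349  0.23087962] [[ 9.55088812e-01  2.96319529e-01 -3.13423523e-04]
 [ 2.96319695e-01 -9.55088329e-01  9.60299994e-04]
 [-1.47915065e-05 -1.01004534e-03 -9.99999490e-01]] 0.1 [ 0.08271803  0.49696386 -0.21674154]
```

View pics/top0.png

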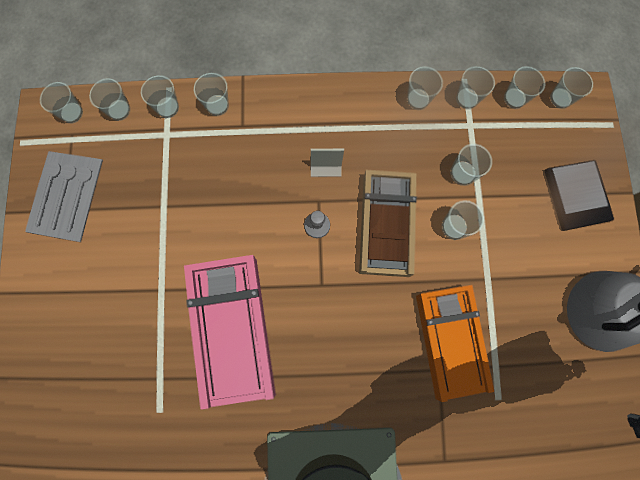

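View pics/scene0.png

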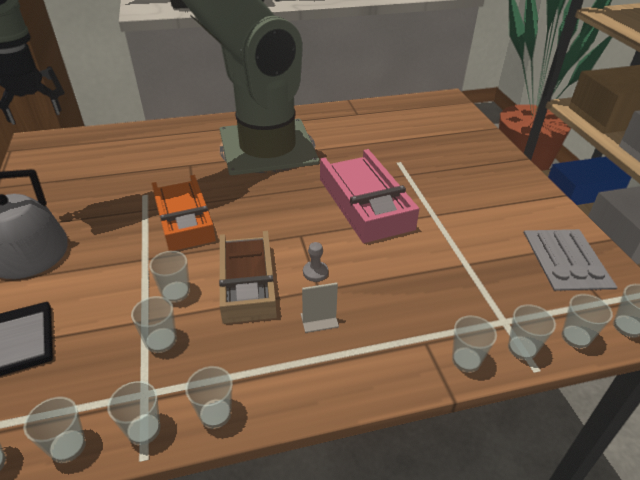

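The plywood caddy with the dark lid is in the top view at about (388,222). The strap is at (388,197), and the stop is at the top end, away from the robot. The tamper is at (317,224), the card at (326,162) and the glasses at (460,222) and (468,165). I'll enlarge it.

```bash
python3 - <<'E'
import cv2
i=cv2.imread('pics/top0.png')[160:285,300:490]
cv2.imwrite('pics/crop.png',cv2.resize(i,None,fx=4.2,fy=4.2,interpolation=cv2.INTER_CUBIC))
E
```

```text
(no output)
```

View pics/crop.png

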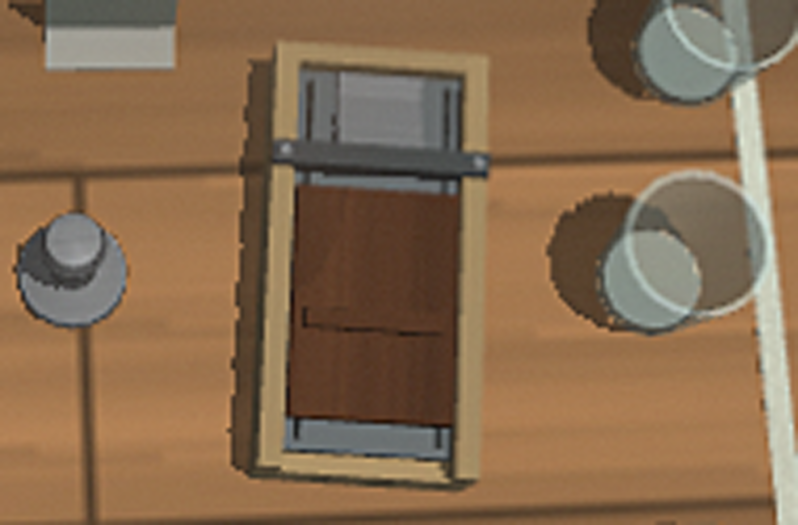

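The enlarged crop shows these corners:
- Rail tops: (277,42), (489,58), (478,480), (257,466).
- Lid: (297,185), (461,194), (453,426), (288,416).
- Strap: (273,140) to (490,175).

```bash
python3 - <<'E'
from h import *
c=pickle.load(open('top0.pkl','rb'))
f=lambda L:(np.array(L)+.5)/4.2-.5+[300,160]
A=ray(c,f([(277,42),(489,58),(478,480),(257,466)]),.052)
B=ray(c,f([(297,185),(461,194),(453,426),(288,416)]),.050)
mA=np.array([[102,55.5],[102,-55.5],[-120,-55.5],[-120,55.5]])/1e3
mB=np.array([[60,42],[60,-42],[-60,-42],[-60,42]])/1e3
for W,m in((A,mA),(B,mB)):
    w=W[:,:2];mc=m-m.mean(0);wc=w-w.mean(0)
    th=np.arctan2((mc[:,0]*wc[:,1]-mc[:,1]*wc[:,0]).sum(),(mc*wc).sum())
    R=np.array([[np.cos(th),-np.sin(th)],[np.sin(th),np.cos(th)]]);t=w.mean(0)-R@m.mean(0)
    print(np.degrees(th),t,(w-t-m@R.T)*1e3)
print(ray(c,[(317,224)],.0)) 
print(ray(c,f([(630,245),(127,270),(610,280)]),[.088,0.0,0]))
E
```

```text
-5.940038853200386 [ 0.57279834 -0.14202911] [[-0.1491062  -0.05453361]
 [-0.57038974  0.13206019]
 [ 0.60827466  0.28329671]
 [ 0.11122128 -0.36082328]]
-5.701014419448076 [ 0.53980258 -0.13926849] [[-0.47963828  0.05533781]
 [ 0.45921574 -0.49032311]
 [ 0.19038558  0.74356245]
 [-0.16996305 -0.30857715]]
[[0.57366955 0.0117588  0.        ]]
[[ 0.55726472 -0.26151556  0.088     ]
 [ 0.57293904 -0.01689926  0.        ]
 [ 0.55897748 -0.27522515  0.        ]]
```

```bash
cat >> h.py <<'E'
TH=np.radians(-5.85); RC=np.array([[np.cos(TH),-np.sin(TH)],[np.sin(TH),np.cos(TH)]]); OC=np.array([.5728,-.1420])
def tocad(p): return np.r_[RC.T@(np.array(p)[:2]-OC),p[2]]
def fromcad(p): return np.r_[OC+RC@np.array(p)[:2],p[2]]
def delta(p):
    o=get_obs(); R=np.array(o['tcp_rot']); Rt=np.c_[np.r_[RC[:,0],0],-np.r_[RC[:,1],0],[0,0,-1]]
    return (R.T@(fromcad(p)-np.array(o['ee_pos'])))*100, np.degrees(cv2.Rodrigues(R.T@Rt)[0][:,0])
E
python3 -c "
from h import *
print(delta([-.065,0,.1]))"
```

```text
(array([ 44.51995081, -29.47593731,  13.11708249]), array([-5.69154771e-02,  1.24952964e-02,  2.30866865e+01]))
```

apply_moves(commands=[{"dx": 44.5,"dy": -29.5,"dz": 3,"rz": 23.1,"claw": 255},{"dx": 44.5,"dy": -29.5,"dz": 3,"rz": 23.1,"claw": 255},{"dx": 44.5,"dy": -29.5,"dz": 3,"rz": 23.1,"claw": 255},{"dx": 44.5,"dy": -29.5,"dz": 3,"rz": 23.1,"claw": 255},{"dx": 44.5,"dy": -29.5,"dz": 3,"rz": 23.1,"claw": 255},{"dx": 44.5,"dy": -29.5,"dz": 3,"rz": 23.1,"claw": 255},{"dx": 44.5,"dy": -29.5,"dz": 3,"rz": 23.1,"claw": 255},{"dx": 44.5,"dy": -29.5,"dz": 3,"rz": 23.1,"claw": 255},{"dx": 44.5,"dy": -29.5,"dz": 3,"rz": 23.1,"claw": 255},{"dx": 44.5,"dy": -29.5,"dz": 3,"rz": 23.1,"claw": 255},{"dx": 44.5,"dy": -29.5,"dz": 3,"rz": 23.1,"claw": 255},{"dx": 44.5,"dy": -29.5,"dz": 3,"rz": 23.1,"claw": 255}])

```text
validation failed for argument at $.co...
```

```bash
python3 -c "
from h import *
print(delta([-.065,0,.07]),get_obs()['clock'])"
```

```text
(array([ 44.51999518, -29.47290718,  16.11708096]), array([-5.69154771e-02,  1.24952964e-02,  2.30866865e+01])) 0.1
```

apply_moves(commands=[{"rx": 0,"ry": 0,"rz": 2,"dx": 3,"dy": -2,"dz": 0,"claw": 255},{"rx": 0,"ry": 0,"rz": 4,"dx": 6,"dy": -4,"dz": 0,"claw": 255}])

```text
clock: 0.27
ee_pos: [0.2151, -0.4928, 0.2306]
tcp_rot: [[0.974, 0.224, -0.001], [0.224, -0.974, 0.001], [-0.0, -0.001, -1.0]]
ft_force: [1.4, -0.4, -0.1]
finger_gap: 0.0641
grip_force: 0.0
```

apply_moves(commands=[{"rx": 0,"ry": 0,"rz": 1.6,"dx": 3.05,"dy": -2.34,"dz": 0.4,"claw": 255},{"rx": 0,"ry": 0,"rz": 3.2,"dx": 6.1,"dy": -4.68,"dz": 0.8,"claw": 255},{"rx": 0,"ry": 0,"rz": 4.8,"dx": 9.15,"dy": -7.02,"dz": 1.2,"claw": 255},{"rx": 0,"ry": 0,"rz": 6.4,"dx": 12.2,"dy": -9.36,"dz": 1.6,"claw": 255},{"rx": 0,"ry": 0,"rz": 8,"dx": 15.25,"dy": -11.7,"dz": 2,"claw": 255},{"rx": 0,"ry": 0,"rz": 9.6,"dx": 18.3,"dy": -14.04,"dz": 2.4,"claw": 255},{"rx": 0,"ry": 0,"rz": 11.2,"dx": 21.35,"dy": -16.38,"dz": 2.8,"claw": 255},{"rx": 0,"ry": 0,"rz": 12.8,"dx": 24.4,"dy": -18.72,"dz": 3.2,"claw": 255},{"rx": 0,"ry": 0,"rz": 14.4,"dx": 27.45,"dy": -21.06,"dz": 3.6,"claw": 255},{"rx": 0,"ry": 0,"rz": 16,"dx": 30.5,"dy": -23.4,"dz": 4,"claw": 255},{"rx": 0,"ry": 0,"rz": 17.6,"dx": 33.5,"dy": -25.7,"dz": 4.4,"claw": 255},{"rx": 0,"ry": 0,"rz": 19.1,"dx": 36.6,"dy": -28.1,"dz": 4.8,"claw": 255}])

```text
clock: 1.27
ee_pos: [0.5085, -0.1342, 0.183]
tcp_rot: [[0.995, -0.104, -0.0], [-0.104, -0.995, 0.0], [-0.0, 0.0, -1.0]]
ft_force: [0.8, -0.2, 0.7]
finger_gap: -0.0
grip_force: 0.0
```

```bash
python3 -c "
from h import *
print(delta([-.065,0,.07]),get_obs()['clock'])"
```

```text
(array([-0.02425967,  0.12224254, 11.30044162]), array([ 0.00144778,  0.02096827, -0.09825941])) 1.2667
```

apply_moves(commands=[{"rx": 0,"ry": 0,"rz": 0,"dx": 0,"dy": 0,"dz": 3,"claw": 255},{"rx": 0,"ry": 0,"rz": 0,"dx": 0,"dy": 0,"dz": 6,"claw": 255},{"rx": 0,"ry": 0,"rz": 0,"dx": 0,"dy": 0,"dz": 9,"claw": 255},{"rx": 0,"ry": 0,"rz": 0,"dx": 0,"dy": 0,"dz": 11.3,"claw": 255},{"rx": 0,"ry": 0,"rz": 0,"dx": 0,"dy": 0,"dz": 11.3,"claw": 255},{"rx": 0,"ry": 0,"rz": 0,"dx": 0,"dy": 0,"dz": 11.3,"claw": 255}])

```text
clock: 1.77
ee_pos: [0.5074, -0.1359, 0.0702]
tcp_rot: [[0.995, -0.102, -0.002], [-0.102, -0.995, 0.0], [-0.002, -0.0, -1.0]]
ft_force: [0.4, -0.1, 0.5]
finger_gap: -0.0001
grip_force: 0.0
```

```bash
python3 - <<'E'
from h import *
o=get_obs(); print(delta([-.065,0,.055]),o['clock'],o['ft_force'])
a=shot('scene','s1')['pixels'][200:350,180:380]; b=shot('wrist','w1')['pixels']
a=cv2.resize(a,(400,300)); b=cv2.resize(b,(400,300))
cv2.imwrite('pics/near.png',np.hstack([a,b]))
E
```

```text
(array([ 0.07519454, -0.05712715,  1.51509523]), array([-0.0138741 ,  0.09981345, -0.02612564])) 1.7667 [ 0.38824325 -0.11605288  0.48756396]
```

View pics/near.png

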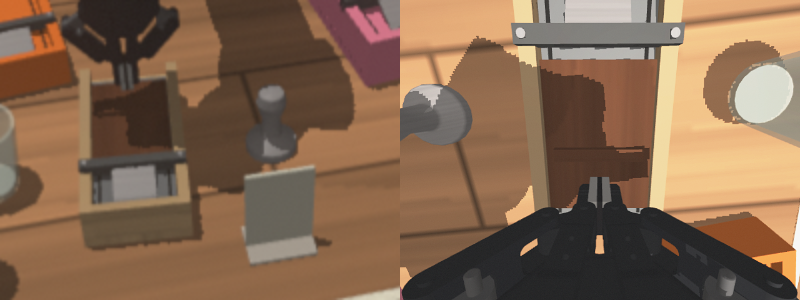

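Left half is the scene crop, with the shut fingertips over the rear part of the lid at (125,80). Right half is the wrist view, with the fingertips centred in the channel at (600,185), behind the ridge at (600,150). Next I'll press slowly.

apply_moves(commands=[{"rx": 0,"ry": 0,"rz": 0,"dx": 0,"dy": 0,"dz": 1.0,"claw": 255},{"rx": 0,"ry": 0,"rz": 0,"dx": 0,"dy": 0,"dz": 1.6,"claw": 255},{"rx": 0,"ry": 0,"rz": 0,"dx": 0,"dy": 0,"dz": 1.8,"claw": 255},{"rx": 0,"ry": 0,"rz": 0,"dx": 0,"dy": 0,"dz": 2.0,"claw": 255},{"rx": 0,"ry": 0,"rz": 0,"dx": 0,"dy": 0,"dz": 2.15,"claw": 255},{"rx": 0,"ry": 0,"rz": 0,"dx": 0,"dy": 0,"dz": 2.3,"claw": 255},{"rx": 0,"ry": 0,"rz": 0,"dx": 0,"dy": 0,"dz": 2.3,"claw": 255},{"rx": 0,"ry": 0,"rz": 0,"dx": 0,"dy": 0,"dz": 2.3,"claw": 255}])

```text
clock: 2.53
ee_pos: [0.5077, -0.1359, 0.0476]
tcp_rot: [[0.995, -0.102, 0.0], [-0.102, -0.995, 0.0], [0.0, -0.0, -1.0]]
ft_force: [-1.6, -0.3, 6.1]
finger_gap: 0.0001
grip_force: 3.0
```

apply_moves(commands=[{"rx": 0,"ry": 0,"rz": 0,"dx": 0,"dy": 0,"dz": 0.15,"claw": 255},{"rx": 0,"ry": 0,"rz": 0,"dx": 0,"dy": 0,"dz": 0.3,"claw": 255},{"rx": 0,"ry": 0,"rz": 0,"dx": 0,"dy": 0,"dz": 0.45,"claw": 255},{"rx": 0,"ry": 0,"rz": 0,"dx": 0,"dy": 0,"dz": 0.6,"claw": 255},{"rx": 0,"ry": 0,"rz": 0,"dx": 0,"dy": 0,"dz": 0.7,"claw": 255},{"rx": 0,"ry": 0,"rz": 0,"dx": 0,"dy": 0,"dz": 0.75,"claw": 255},{"rx": 0,"ry": 0,"rz": 0,"dx": 0,"dy": 0,"dz": 0.75,"claw": 255},{"rx": 0,"ry": 0,"rz": 0,"dx": 0,"dy": 0,"dz": 0.75,"claw": 255}])

```text
clock: 3.2
ee_pos: [0.5078, -0.1359, 0.0416]
tcp_rot: [[0.995, -0.102, 0.001], [-0.102, -0.995, 0.0], [0.001, -0.0, -1.0]]
ft_force: [-10.1, 3.2, 44.4]
finger_gap: -0.0002
grip_force: 21.8
```

Bottomed, but pressing too hard. I'll ease off and then push.

apply_moves(commands=[{"rx": 0,"ry": 0,"rz": 0,"dx": 0,"dy": 0,"dz": -0.1,"claw": 255},{"rx": 0,"ry": 0,"rz": 0,"dx": 0,"dy": 0,"dz": -0.1,"claw": 255},{"rx": 0,"ry": 0,"rz": 0,"dx": 0.2,"dy": 0,"dz": -0.1,"claw": 255},{"rx": 0,"ry": 0,"rz": 0,"dx": 0.4,"dy": 0,"dz": -0.1,"claw": 255},{"rx": 0,"ry": 0,"rz": 0,"dx": 0.6,"dy": 0,"dz": -0.1,"claw": 255},{"rx": 0,"ry": 0,"rz": 0,"dx": 0.8,"dy": 0,"dz": -0.1,"claw": 255},{"rx": 0,"ry": 0,"rz": 0,"dx": 0.8,"dy": 0,"dz": -0.1,"claw": 255}])

```text
clock: 3.78
ee_pos: [0.5161, -0.1369, 0.0419]
tcp_rot: [[0.995, -0.102, 0.001], [-0.102, -0.995, -0.0], [0.001, 0.0, -1.0]]
ft_force: [-5.0, -0.3, 23.3]
finger_gap: 0.0
grip_force: 11.6
```

```bash
python3 - <<'E'
from h import *
o=get_obs(); print(tocad(o['ee_pos']),o['ft_force'])
a=shot('top','t2')['pixels'][165:285,340:440]; b=shot('wrist','w2')['pixels']
cv2.imwrite('pics/n2.png',np.hstack([cv2.resize(a,(375,450),interpolation=2),cv2.resize(b[:,140:520],(375,450))]))
E
```

```text
[-0.05696046 -0.00073757  0.04188037] [-4.98272421 -0.3204742  23.26569359]
```

View pics/n2.png

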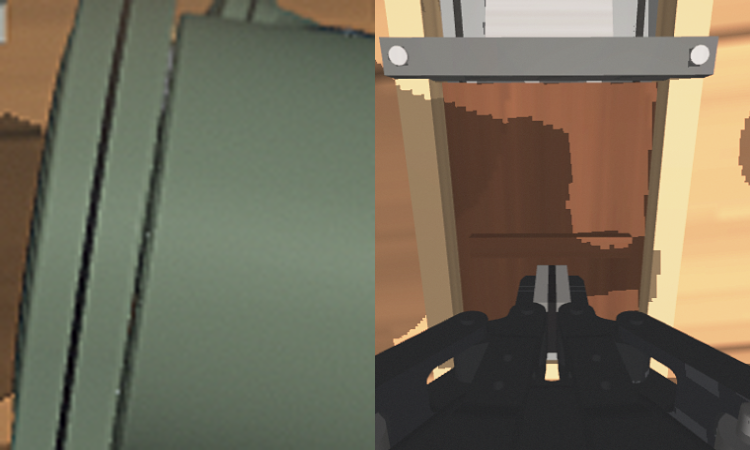

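The top view is hidden by the arm. The wrist view shows the lid's front at the strap's edge (550,78) with the lid pressed low, and the fingertips at (550,270) behind the ridge at y=235. I'll push on.

apply_moves(commands=[{"rx": 0,"ry": 0,"rz": 0,"dx": 0.2,"dy": 0,"dz": 0,"claw": 255},{"rx": 0,"ry": 0,"rz": 0,"dx": 0.4,"dy": 0,"dz": 0,"claw": 255},{"rx": 0,"ry": 0,"rz": 0,"dx": 0.6,"dy": 0,"dz": 0,"claw": 255},{"rx": 0,"ry": 0,"rz": 0,"dx": 0.8,"dy": 0,"dz": 0,"claw": 255},{"rx": 0,"ry": 0,"rz": 0,"dx": 1.0,"dy": 0,"dz": 0,"claw": 255},{"rx": 0,"ry": 0,"rz": 0,"dx": 1.2,"dy": 0,"dz": 0,"claw": 255},{"rx": 0,"ry": 0,"rz": 0,"dx": 1.4,"dy": 0,"dz": 0,"claw": 255},{"rx": 0,"ry": 0,"rz": 0,"dx": 1.6,"dy": 0,"dz": 0,"claw": 255}])

```text
clock: 4.55
ee_pos: [0.5317, -0.1386, 0.0419]
tcp_rot: [[0.995, -0.103, 0.0], [-0.103, -0.995, -0.0], [0.0, 0.0, -1.0]]
ft_force: [-6.5, 0.6, 24.7]
finger_gap: 0.0
grip_force: 11.9
```

apply_moves(commands=[{"rx": 0,"ry": 0,"rz": 0,"dx": 0.25,"dy": 0,"dz": 0,"claw": 255},{"rx": 0,"ry": 0,"rz": 0,"dx": 0.5,"dy": 0,"dz": 0,"claw": 255},{"rx": 0,"ry": 0,"rz": 0,"dx": 0.75,"dy": 0,"dz": 0,"claw": 255},{"rx": 0,"ry": 0,"rz": 0,"dx": 1.0,"dy": 0,"dz": 0,"claw": 255},{"rx": 0,"ry": 0,"rz": 0,"dx": 1.25,"dy": 0,"dz": 0,"claw": 255},{"rx": 0,"ry": 0,"rz": 0,"dx": 1.5,"dy": 0,"dz": 0,"claw": 255},{"rx": 0,"ry": 0,"rz": 0,"dx": 1.75,"dy": 0,"dz": 0,"claw": 255},{"rx": 0,"ry": 0,"rz": 0,"dx": 2.0,"dy": 0,"dz": 0,"claw": 255},{"rx": 0,"ry": 0,"rz": 0,"dx": 2.2,"dy": 0,"dz": 0,"claw": 255},{"rx": 0,"ry": 0,"rz": 0,"dx": 2.4,"dy": 0,"dz": 0,"claw": 255}])

```text
clock: 5.38
ee_pos: [0.5553, -0.141, 0.042]
tcp_rot: [[0.995, -0.103, -0.0], [-0.103, -0.995, -0.0], [-0.0, 0.0, -1.0]]
ft_force: [-9.0, 0.5, 24.6]
finger_gap: -0.0004
grip_force: 12.4
```

```bash
python3 - <<'E'
from h import *
o=get_obs(); print(tocad(o['ee_pos']),o['ft_force'])
b=shot('wrist','w3')['pixels']; a=shot('scene','s3')['pixels'][220:330,200:300]
cv2.imwrite('pics/n3.png',np.hstack([cv2.resize(a,(400,450),interpolation=2),cv2.resize(b[:,140:520],(375,450))]))
E
```

```text
[-0.01752571 -0.00082181  0.04196042] [-9.03298227  0.52565702 24.57584485]
```

View pics/n3.png

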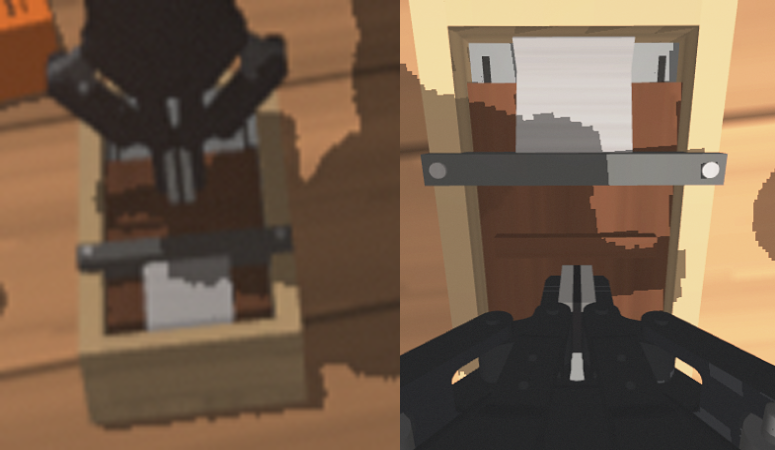

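The lid is under the strap and the leaf is lifted. The lid's front is at y≈82 and the stop's face at y≈35 in the wrist half. It hasn't slipped relative to the fingertips, so about 17 mm remain.

apply_moves(commands=[{"rx": 0,"ry": 0,"rz": 0,"dx": 0.25,"dy": 0,"dz": 0,"claw": 255},{"rx": 0,"ry": 0,"rz": 0,"dx": 0.5,"dy": 0,"dz": 0,"claw": 255},{"rx": 0,"ry": 0,"rz": 0,"dx": 0.75,"dy": 0,"dz": 0,"claw": 255},{"rx": 0,"ry": 0,"rz": 0,"dx": 1.0,"dy": 0,"dz": 0,"claw": 255},{"rx": 0,"ry": 0,"rz": 0,"dx": 1.2,"dy": 0,"dz": 0,"claw": 255},{"rx": 0,"ry": 0,"rz": 0,"dx": 1.4,"dy": 0,"dz": 0,"claw": 255},{"rx": 0,"ry": 0,"rz": 0,"dx": 1.5,"dy": 0,"dz": 0,"claw": 255},{"rx": 0,"ry": 0,"rz": 0,"dx": 1.6,"dy": 0,"dz": 0,"claw": 255},{"rx": 0,"ry": 0,"rz": 0,"dx": 1.6,"dy": 0,"dz": 0,"claw": 255}])

```text
clock: 6.23
ee_pos: [0.5715, -0.1427, 0.0419]
tcp_rot: [[0.995, -0.102, 0.0], [-0.102, -0.995, -0.0], [0.0, 0.0, -1.0]]
ft_force: [-6.1, -0.0, 21.3]
finger_gap: -0.0001
grip_force: 12.8
```

apply_moves(commands=[{"rx": 0,"ry": 0,"rz": 0,"dx": 0.1,"dy": 0,"dz": 0,"claw": 255},{"rx": 0,"ry": 0,"rz": 0,"dx": 0.2,"dy": 0,"dz": 0,"claw": 255},{"rx": 0,"ry": 0,"rz": 0,"dx": 0.2,"dy": 0,"dz": 0,"claw": 255}])

```text
clock: 6.48
ee_pos: [0.5734, -0.1429, 0.0419]
tcp_rot: [[0.995, -0.102, 0.0], [-0.102, -0.995, -0.0], [0.0, 0.0, -1.0]]
ft_force: [-7.2, 1.4, 22.2]
finger_gap: -0.0001
grip_force: 12.8
```

```bash
python3 - <<'E'
from h import *
o=get_obs(); print(tocad(o['ee_pos']),o['ft_force'])
b=shot('wrist','w4')['pixels']
cv2.imwrite('pics/n4.png',cv2.resize(b[40:360,140:520],(700,590)))
E
```

```text
[ 0.00071597 -0.00083806  0.041929  ] [-7.2356658   1.3952647  22.18313818]
```

View pics/n4.png

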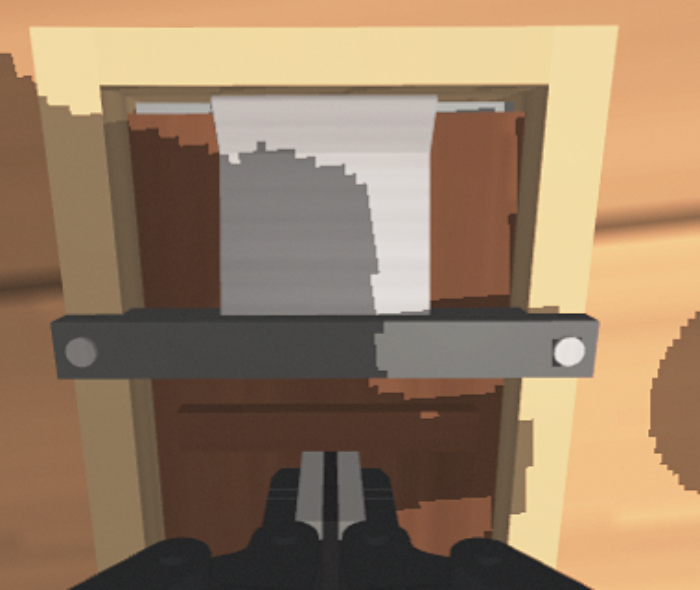

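A thin grey strip still shows between the lid's front (y≈112) and the stop (y≈101), about 2–3 mm. I'll push a bit more until the force rises.

apply_moves(commands=[{"rx": 0,"ry": 0,"rz": 0,"dx": 0.1,"dy": 0,"dz": 0,"claw": 255},{"rx": 0,"ry": 0,"rz": 0,"dx": 0.2,"dy": 0,"dz": 0,"claw": 255},{"rx": 0,"ry": 0,"rz": 0,"dx": 0.3,"dy": 0,"dz": 0,"claw": 255},{"rx": 0,"ry": 0,"rz": 0,"dx": 0.3,"dy": 0,"dz": 0,"claw": 255},{"rx": 0,"ry": 0,"rz": 0,"dx": 0.3,"dy": 0,"dz": 0,"claw": 255}])

```text
clock: 6.95
ee_pos: [0.5764, -0.1432, 0.042]
tcp_rot: [[0.995, -0.102, 0.001], [-0.102, -0.995, -0.0], [0.001, 0.0, -1.0]]
ft_force: [-6.3, 0.1, 21.2]
finger_gap: -0.0001
grip_force: 12.5
```

apply_moves(commands=[{"rx": 0,"ry": 0,"rz": 0,"dx": 0.1,"dy": 0,"dz": 0,"claw": 255},{"rx": 0,"ry": 0,"rz": 0,"dx": 0.1,"dy": 0,"dz": 0,"claw": 255}])

```text
clock: 7.12
ee_pos: [0.5774, -0.1433, 0.0419]
tcp_rot: [[0.995, -0.102, 0.0], [-0.102, -0.995, -0.0], [0.0, 0.0, -1.0]]
ft_force: [-5.7, 0.7, 22.6]
finger_gap: 0.0001
grip_force: 12.7
```

apply_moves(commands=[{"rx": 0,"ry": 0,"rz": 0,"dx": 0.1,"dy": 0,"dz": 0,"claw": 255},{"rx": 0,"ry": 0,"rz": 0,"dx": 0.1,"dy": 0,"dz": 0,"claw": 255}])

```text
clock: 7.28
ee_pos: [0.5775, -0.1433, 0.0419]
tcp_rot: [[0.995, -0.103, -0.002], [-0.103, -0.995, 0.0], [-0.002, -0.0, -1.0]]
ft_force: [-12.6, 1.2, 26.3]
finger_gap: 0.0
grip_force: 15.3
```

apply_moves(commands=[{"rx": 0,"ry": 0,"rz": 0,"dx": 0.1,"dy": 0,"dz": 0,"claw": 255},{"rx": 0,"ry": 0,"rz": 0,"dx": 0.1,"dy": 0,"dz": 0,"claw": 255}])

```text
clock: 7.45
ee_pos: [0.5777, -0.1433, 0.0419]
tcp_rot: [[0.995, -0.103, -0.004], [-0.103, -0.995, 0.001], [-0.004, -0.0, -1.0]]
ft_force: [-18.3, 1.8, 30.8]
finger_gap: -0.0
grip_force: 20.3
```

```bash
python3 - <<'E'
from h import *
o=get_obs(); print(tocad(o['ee_pos']),o['ft_force'])
b=shot('wrist','w5')['pixels']
cv2.imwrite('pics/n5.png',cv2.resize(b[40:360,140:520],(700,590)))
E
```

```text
[ 0.00496786 -0.00081614  0.04189214] [-18.3490083    1.81638918  30.77295141]
```

View pics/n5.png

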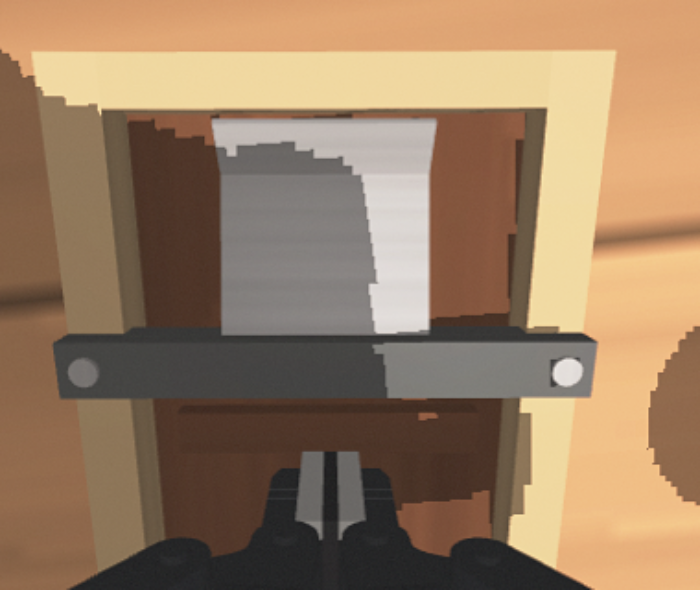

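The lid is home: it touches the stop with no gap and the force has risen sharply. I'll relax the push, then lift straight up.

apply_moves(commands=[{"rx": 0,"ry": 0,"rz": 0,"dx": -0.1,"dy": 0,"dz": 0,"claw": 255},{"rx": 0,"ry": 0,"rz": 0,"dx": -0.15,"dy": 0,"dz": -0.1,"claw": 255},{"rx": 0,"ry": 0,"rz": 0,"dx": -0.15,"dy": 0,"dz": -0.3,"claw": 255},{"rx": 0,"ry": 0,"rz": 0,"dx": -0.15,"dy": 0,"dz": -0.6,"claw": 255},{"rx": 0,"ry": 0,"rz": 0,"dx": -0.15,"dy": 0,"dz": -1,"claw": 255},{"rx": 0,"ry": 0,"rz": 0,"dx": -0.15,"dy": 0,"dz": -2,"claw": 255},{"rx": 0,"ry": 0,"rz": 0,"dx": -0.15,"dy": 0,"dz": -4,"claw": 255},{"rx": 0,"ry": 0,"rz": 0,"dx": -0.15,"dy": 0,"dz": -7,"claw": 255},{"rx": 0,"ry": 0,"rz": 0,"dx": -0.15,"dy": 0,"dz": -10,"claw": 255},{"rx": 0,"ry": 0,"rz": 0,"dx": -0.15,"dy": 0,"dz": -10,"claw": 255}])

```text
clock: 8.33
ee_pos: [0.5799, -0.1437, 0.1467]
tcp_rot: [[0.995, -0.102, 0.007], [-0.102, -0.995, -0.002], [0.007, 0.001, -1.0]]
ft_force: [1.2, 0.1, 0.2]
finger_gap: 0.0
grip_force: 0.0
```

```bash
python3 - <<'E'
from h import *
o=get_obs(); print(o['ee_pos'],o['ft_force'])
b=shot('wrist','w6')['pixels']; a=shot('scene','s6')['pixels'][220:330,200:300]
cv2.imwrite('pics/n6.png',np.hstack([cv2.resize(a,(350,400),interpolation=2),cv2.resize(b[:,140:520],(375,400))]))
E
```

```text
[ 0.57993992 -0.14369988  0.1466812 ] [1.17858145 0.10176717 0.19063668]
```

View pics/n6.png

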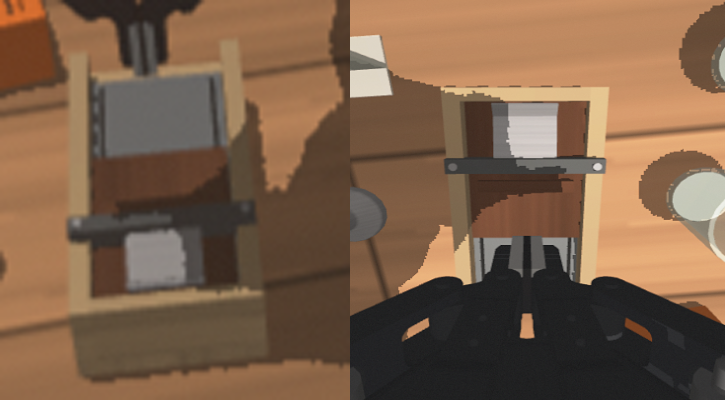

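The lid is against the stop and square, held under the strap. The fingers are clear of it, and the glass, tamper and card in view haven't moved. I'm handing the job in.

```bash
python3 -c "
from plant import close_job
print(close_job())"
```

```text
the job is handed in; nothing more can be done
None
```

The lid is pushed fully home against the end stop and held down by the strap, and the job is handed in at about 8.5 s; the hand-in returned no verdict.

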